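# Nest the emptied parts trays on the workshop bench

## Robot

A 7-joint arm with a two-finger parallel gripper is mounted at the origin on the work surface. World frame = base frame: x ahead of the robot, y to its left, z up, the work surface at z = 0. Lengths are in m, angles in rad, forces in N, time in s.
With the tool pointing down it reaches from about 0.425 to 0.875 m from the base axis. Payload 4.7 kg.
Tool frame: the origin (TCP) lies at the very end of the fingers, on their centre line; the grasp point (between the pads) lies 19 mm behind it (grip_point_offset is the distance from the TCP to the grasp point, in m); x points along the fingers, z is the direction in which the jaws open and shut, and the axes are right-handed (so a half turn about x gives the same grasp; the last joint's range is limited). The gripper opens to 87 mm and grips with 3 to 60 N. Pads are 19 mm wide; open, the fingers measure 117 mm over their backs; the gripper's body (75 mm by 190 mm) begins 51 mm behind the grasp point.
Start: joints at [1.312, 0.321, -0.07, 1.45, 0.023, 1.371, -0.057], TCP at [0.175, -0.626, 0.223] pointing down, gripper open.
Joint ranges: [-2.86, 2.86], [-0.3, 2.09], [-1.38, 1.24], [0.06, 2.45], [-1.56, 4.7], [0.09, 2.05], [-2.69, 2.69]. Speed limits (rad/s): [2.57, 2.57, 3.14, 3.14, 3.14, 3.14, 3.14].

## Interface

Orientations are given as a rotation vector (axis times angle).
In Python, from bench import get_state, get_image, calibration, close_job, grip_point_offset gives the robot as it stands.
- The arm moves only by the tool play_rows, never from a script. Its argument "targets" is a list of rows, each an object with "claw": the closure, from 0 (fully open) to 1 (shut); "linear": the shift along the tool's x, y, z as a fraction of full scale, a list of three; "rotation": the turn, a rotation vector about the tool's x, y, z as a fraction of full scale, a list of three. In form: [{"claw": claw, "linear": [x, y, z], "rotation": [wx, wy, wz]}, ...]. A call has 1 to 10 rows; each row shifts and turns the pose as measured when the row begins, along the tool's axes as they then stand; what a row does not reach is not made up. Full scale, the value 1, is 2.5 cm for a shift and 90 degrees for a turn. A row lasts 1/12 s, in which the tool goes at most 41.7 mm and 7.16 degrees, less where a joint would pass 70% of its speed; a pose out of reach is approached as far as the arm can. A call with a number of a shift or a turn outside -1 to 1 is refused whole. A call with a gripper value outside its range is refused whole. The fingers move at their own pace and stop on an object; "newtons" is the grip in N (left out, the last holds). Time passes only in rows, so rows that do not move let the fingers close. It gives the time, the measured TCP pose, the force and the opening at its end, in the units of the state.
- get_state(): the state, without advancing time (a new reading comes with each control period).
- get_image(name): name is "scene" or "top"; returns the picture (420x560x3 uint8, blue, green, red); there is no depth.
- calibration(name): a dict with "fx", "fy", "cx", "cy" (pixels), "dist_coeffs" ([k1, k2, p1, p2, k3] as OpenCV has them; the pictures are not rectified), "rvec" (rotation vector, rad) and "tvec" (3), from world to camera coordinates, as OpenCV has them. Camera axes: x right, y down, z forward; pixel columns grow to the right and rows downward; lengths in m; the calibration is good to about 2 mm. A picture is of the moment at which its call begins. calibration takes no time and is no camera call.
- close_job(): hands the job in, once; it reports no verdict.
The state is a dict: "time": time; "joint_positions": joint angles; "qd": joint speeds; "joint_torque": joint torques, N m; "position": TCP position; "tool_rot": TCP orientation; "ft_force": force on the tool from outside, world axes, zero at the start; "torque": the same for the moment, N m; "grip_width": opening from 0.0 (shut) to 1.0 (fully open).
Only numpy, scipy, OpenCV 4.12 (cv2) and the standard library are available. Lean on these libraries where they do the work, as an engineer would, in place of code of your own. Each camera call takes 0.05 s, during which the arm holds its last target. There are 200 camera calls.

## Task

Put the emptied parts trays away by nesting them in size order: the blue tray fully home inside the yellow one, and the yellow one fully home inside the red one that is screwed to the bench. Slide them in through the open mouths, back wall first, along the bench without lifting them off it, and leave everything else on the bench where it stands.

Things in the scene. Friction and masses are not known exactly. Their poses are not given: they have to be found in the camera images.
- tray_large: Red open-fronted tray of slick plastic, 130 (x) x 140 (y) x 56 mm tall. Walls 4, floor 3 mm. Mouth at its -x end, back wall at +x (inner face 61 mm from origin). Sides slope to 28 at the mouth, floor edge bevelled; underside turned up 5 mm at the back. Origin: centre of underside. Fixed. Mouth faces the robot's right (-y) +-17 deg. Yellow fully home: origin 6 mm along +x of this one, 3 up.
- tray_medium: Yellow open-fronted tray of slick plastic, 110 (x) x 112 (y) x 48 mm tall. Walls 4, floor 3 mm. Mouth at its -x end, back wall at +x (inner face 51 mm from origin). Sides slope to 24 at the mouth, floor edge bevelled; underside turned up 5 mm at the back. Origin: centre of underside. Loose, 0.16 kg; mouth to the robot's right +-20 deg. Blue fully home: origin 6 mm along +x of this one, 3 up.
- tray_small: Blue open-fronted tray of slick plastic, 90 (x) x 84 (y) x 40 mm tall. Walls 4, floor 3 mm. Mouth at its -x end, back wall at +x (inner face 41 mm from origin). Sides slope to 20 at the mouth, floor edge bevelled; underside turned up 5 mm at the back. Origin: centre of underside. Loose, 0.11 kg; mouth to the robot's right +-20 deg. Fingers inside can push its back wall.
- lube_bottle: Bystander: black squeeze bottle with a red cap, 48 mm across, 130 mm tall, beyond the trays; origin under its centre
- grease_jar: Bystander: green jar with a white lid, 64 mm across, 60 mm tall, on the robot's side of the red tray; origin under its centre
- tape_roll: Bystander: black roll of tape lying flat, 90 mm across, 24 mm high, beyond the trays; origin under its centre
- wrench: Bystander: steel wrench lying flat beyond the loose trays; origin on the bench under its middle
- screwdriver: Bystander: screwdriver lying flat to the robot's left; origin under its middle
- mug: Bystander: white mug, 80 mm across, 90 mm tall, to the robot's left of the red tray; origin under its centre
- brake_pad_box: Bystander: small brown carton, 90 x 60 x 35 mm, to the robot's right of the loose trays; origin under its centre
Not all that is in view belongs to the job. What is meant by the tray_medium is not brown or pink, and is the larger of those in its own colour.

How it is judged:
At the end, for the whole second after the job is handed in: The yellow tray stands flat inside the red tray and the blue tray flat inside the yellow one, each facing the same way as the one round it (within 0.2 rad), centred within 14 mm, its back wall within 8 mm of the back wall behind it, and at rest (x of tray_medium in the frame of tray_large between -0.002 and 0.012 m and y of tray_medium in the frame of tray_large between -0.014 and 0.014 m and z of tray_medium in the frame of tray_large below 0.007 m and angle between the x axis of tray_medium and the x axis of tray_large, either way round below 0.2 rad and angle between each of tray_medium, tray_small's own z axis and vertical below 0.08 rad and linear speed of each of tray_medium, tray_small below 0.01 m/s and x of tray_small in the frame of tray_medium between -0.002 and 0.012 m and y of tray_small in the frame of tray_medium between -0.014 and 0.014 m and z of tray_small in the frame of tray_medium below 0.007 m and angle between the x axis of tray_small and the x axis of tray_medium, either way round below 0.2 rad); the robot touches nothing.
It fails at once if a bystander on the bench is moved more than 30 mm (distance of any of lube_bottle, grease_jar, tape_roll, wrench, screwdriver, mug, brake_pad_box from where it was at the start of the episode above 0.03 m).
It fails at once if the yellow or the blue tray is lifted more than 30 mm off the bench (height (world z) of any of tray_medium, tray_small above 0.03 m).
It also fails if it takes over 72 s, if anything falls off the work surface, if the arm or the gripper's body presses on something with over 40 N, if the wrist force passes 120 N, or if a joint passes its speed limit or range.

## Working session

There is one attempt and no reset: what is moved stays moved. The work goes in short steps, Python scripts to look and compute and a tool call to move; the robot and the scene stay as the last step left them, time stands still between calls to the robot, and variables do not carry over. Pictures are saved under pics/ and viewed, about 8 in all and at most 12, crops included, and the job is handed in when it is done.

Besides the shell and the picture viewer there is one more tool, called as name(argument=value, ...) on one line, values as JSON. play_rows: Moves the arm, as the interface text tells. Shift numbers are shares of 2.5 cm and turn numbers shares of 90 degrees, none past 1 either way. Its arguments: {"type":"object","properties":{"targets":{"type":"array"},"newtons":{"type":"number"}},"required":["targets"]}

```bash
mkdir -p pics; cat > h.py <<'E'
import numpy as np,cv2
from bench import *
def ray(cam,uv):
    c=calibration(cam);K=np.array([[c['fx'],0,c['cx']],[0,c['fy'],c['cy']],[0,0,1.]])
    R=cv2.Rodrigues(np.array(c['rvec'],float))[0];t=np.array(c['tvec'],float).ravel()
    p=cv2.undistortPoints(np.array(uv,float).reshape(-1,1,2),K,np.array(c['dist_coeffs'],float)).reshape(-1,2)
    d=np.c_[p,np.ones(len(p))]@R
    return -R.T@t,d
def plane(cam,uv,z):
    o,d=ray(cam,uv);return o+d*((z-o[2])/d[:,2:])
def proj(cam,P):
    c=calibration(cam);K=np.array([[c['fx'],0,c['cx']],[0,c['fy'],c['cy']],[0,0,1.]])
    return cv2.projectPoints(np.array(P,float).reshape(-1,1,3),np.array(c['rvec'],float),np.array(c['tvec'],float),K,np.array(c['dist_coeffs'],float))[0].reshape(-1,2)
E
python3 - <<'E'
from h import *
for n in('top','scene'):
    cv2.imwrite(f'pics/{n}0.png',get_image(n)); print(n,ray(n,[[280,210]])[0])
print(get_state(),grip_point_offset if not callable(grip_point_offset) else grip_point_offset())
E
```

```text
top [ 0.33132934 -0.0461193   1.05937896]
scene [1.2986607  0.52903871 1.31455854]
{'time': 0.1, 'joint_positions': array([ 1.31213995,  0.32170425, -0.07009142,  1.45152088,  0.02261006,
        1.37077091, -0.05690432]), 'qd': array([ 0.00048849, -0.00013956, -0.00020253, -0.00264271,  0.0011481 ,
        0.00024567,  0.00024509]), 'joint_torque': array([-1.29988011e-04, -4.92571986e+01, -4.05998155e-01, -3.13397276e+01,
       -6.42851670e-02,  3.95404233e-02,  7.57602902e-05]), 'position': array([ 0.17492985, -0.62553164,  0.22161603]), 'tool_rot': array([ 1.00688017,  1.32736227, -1.00538718]), 'ft_force': array([ 0.58998265, -0.56912897, -0.01524364]), 'torque': array([ 0.0219262 ,  0.0094269 , -0.04342692]), 'grip_width': 0.995949333414081} 0.0187
```

View pics/top0.png

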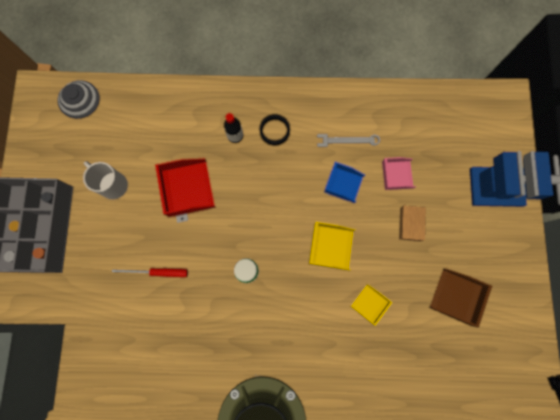

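View pics/scene0.png

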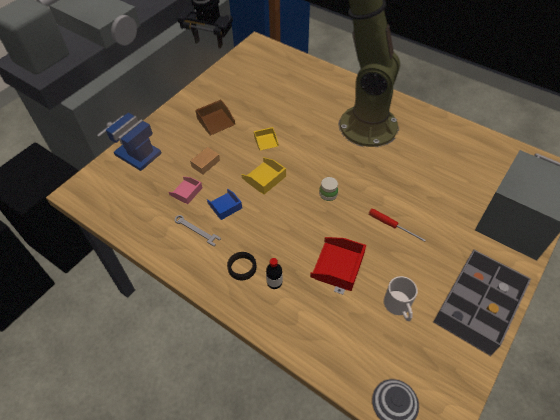

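Candidates (top view):
- **Yellow:** the big tray at (332,245) or the small one at (371,304). I take the larger.
- **Blue:** the tray at (344,182) or the vise at (500,185). I take the tray.
- **Red:** the tray at (186,187). The bottle cap and the screwdriver handle are also red.
- **Decoys:** the pink tray at (398,173) and the brown one at (460,297).

Next I'll measure the trays and check one close crop.

```bash
cat > m.py <<'E'
from h import *
D={'red':(130,140,56,28),'yellow':(110,112,48,24),'blue':(90,84,40,20)}
def mask(im,c):
    hsv=cv2.cvtColor(im,cv2.COLOR_BGR2HSV);h,s,v=[hsv[...,i].astype(int) for i in range(3)]
    if c=='red': m=((h<6)|(h>174))&(s>170)&(v>60)
    if c=='yellow': m=(h>22)&(h<34)&(s>200)&(v>90)
    if c=='blue': m=(h>100)&(h<125)&(s>170)&(v>50)
    return m.astype(np.uint8)*255
def big(im,c,cam):
    m=mask(im,c)
    if c=='blue' and cam=='top': m[:,450:]=0
    if c=='blue' and cam=='scene': m[:175]=0
    ct=max(cv2.findContours(m,cv2.RETR_EXTERNAL,cv2.CHAIN_APPROX_NONE)[0],key=cv2.contourArea)
    return ct
def quad(ct):
    h=cv2.convexHull(ct)
    for e in np.arange(1,20,.5):
        q=cv2.approxPolyDP(h,e,True)
        if len(q)<=4: break
    return q.reshape(-1,2)
E
python3 - <<'E'
from m import *
im=get_image('top')
for c in D:
    ct=big(im,c,'top');q=quad(ct)
    Lx,Ly,H,h=np.array(D[c])/1000
    o=q[np.argsort(q[:,0])];b=o[:2][np.argsort(o[:2,1])];f=o[2:][np.argsort(o[2:,1])] # back=left
    B=plane('top',b,H);
    for hz in(0,h):
        F=plane('top',f,hz)
        ax=B.mean(0)-F.mean(0); w=B[0]-B[1]
        print(c,hz,q.tolist() if hz==0 else'','B',B[:,:2].round(3).tolist(),'F',F[:,:2].round(3).tolist(),'Lx',np.hypot(*ax[:2]).round(3),'wB',np.linalg.norm(w).round(3),'wF',np.linalg.norm(F[0]-F[1]).round(3),'c',((B+F).mean(0)/2).round(3)[:2] *2/1,'yaw',np.degrees(np.arctan2(ax[1],ax[0])).round(1),'yawB',np.degrees(np.arctan2(w[0],-w[1])).round(1))
a=cv2.resize(im[145:335,120:440],None,fx=2.5,fy=2.5,interpolation=cv2.INTER_CUBIC)
cv2.imwrite('pics/crop1.png',a)
for n,uv,z in [('jar',(246,270),.06),('bottle',(229,117),.13),('tape',(275,130),.02),('wr1',(322,141),0),('wr2',(378,141),0),('box',(413,222),.035),('mug',(101,178),.09),('scr',(186,272),.02),('smallY',(371,304),.02)]: print(n,plane('top',[uv],z).round(3)[0,:2])
E
```

```text
red 0 [[204, 160], [213, 206], [164, 213], [156, 165]] B [[0.647, 0.302], [0.516, 0.27]] F [[0.683, 0.187], [0.549, 0.154]] Lx 0.121 wB 0.135 wF 0.137 c [1.198 0.456] yaw 106.4 yawB 103.6
red 0.028  B [[0.647, 0.302], [0.516, 0.27]] F [[0.673, 0.18], [0.544, 0.148]] Lx 0.125 wB 0.135 wF 0.134 c [1.19 0.45] yaw 102.4 yawB 103.6
yellow 0 [[315, 222], [353, 229], [348, 269], [309, 263]] B [[0.502, -0.127], [0.394, -0.112]] F [[0.493, -0.235], [0.384, -0.22]] Lx 0.109 wB 0.109 wF 0.11 c [ 0.886 -0.348] yaw 84.8 yawB 82.1
yellow 0.024  B [[0.502, -0.127], [0.394, -0.112]] F [[0.489, -0.231], [0.383, -0.216]] Lx 0.105 wB 0.109 wF 0.108 c [ 0.884 -0.344] yaw 83.3 yawB 82.1
blue 0 [[336, 164], [361, 175], [353, 200], [326, 190]] B [[0.666, -0.184], [0.592, -0.157]] F [[0.648, -0.26], [0.575, -0.236]] Lx 0.08 wB 0.079 wF 0.076 c [ 1.24  -0.418] yaw 77.3 yawB 69.7
blue 0.02  B [[0.666, -0.184], [0.592, -0.157]] F [[0.642, -0.256], [0.57, -0.233]] Lx 0.077 wB 0.079 wF 0.075 c [ 1.234 -0.414] yaw 72.9 yawB 69.7
jar [0.372 0.049]
bottle [0.756 0.101]
tape [ 0.769 -0.014]
wr1 [ 0.747 -0.149]
wr2 [ 0.75 -0.31]
box [ 0.51  -0.388]
mug [0.598 0.428]
scr [0.366 0.211]
smallY [ 0.294 -0.275]
```

View pics/crop1.png

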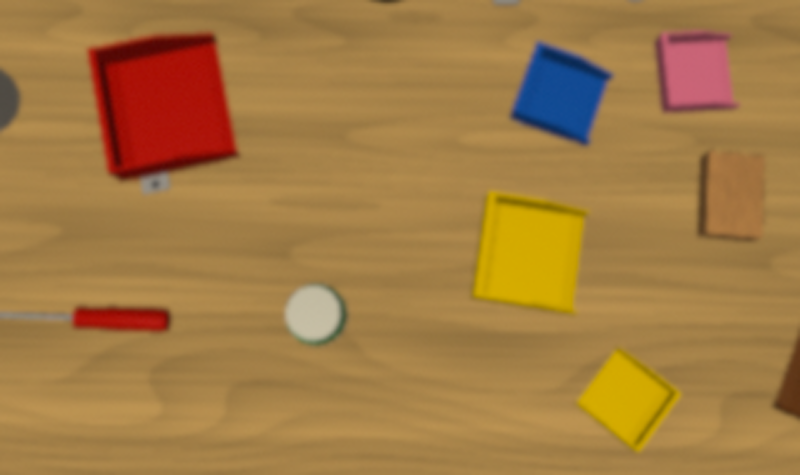

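The crop matches the sizes given: red at crop (165,105), the larger yellow at (530,250) and blue at (562,92), all with mouths to the right. My plan is to grip each tray by its back wall (jaws along the tray's x axis) and drag it into line with the tray it goes into. Then I release it and push it home from inside: yellow into red first, then blue into yellow.

```bash
cat > plan.py <<'E'
import sys
from h import *
from scipy.spatial.transform import Rotation as Ro
# args: x,y,z,yawdeg ... ; prints turn (tool frame) then shift (in turned frame), in fractions of full scale
s=get_state();p=np.array(s['position']);R=Ro.from_rotvec(s['tool_rot'])
print('t',round(s['time'],2),'p',p.round(4),'zaxis yaw',np.degrees(np.arctan2(*R.as_matrix()[[1,0],2])).round(1),'xaxis',R.as_matrix()[:,0].round(3),'w',round(s['grip_width'],3),'F',np.round(s['ft_force'],1))
for a in sys.argv[1:]:
    v=[float(k) for k in a.split(',')];best=None
    for add in(0,180):
        y=np.radians(v[3]+add);X=np.array([0,0,-1.]);Z=np.array([np.cos(y),np.sin(y),0])
        T=Ro.from_matrix(np.c_[X,np.cross(Z,X),Z]);d=(R.inv()*T).as_rotvec()
        if best is None or np.linalg.norm(d)<np.linalg.norm(best[0]):best=(d,T)
    d,T=best;l=T.inv().apply(np.array(v[:3])-p)/.025
    print(a,'| turn',(d/(np.pi/2)).round(3),'rows>=',int(np.ceil(np.degrees(np.linalg.norm(d))/7.16)),'| shift',l.round(2),'rows>=',int(np.ceil(np.abs(l).max())))
    R=T;p=np.array(v[:3])
E
python3 plan.py 0.449,-0.118,0.1,83 0.449,-0.118,0.014,83
```

```text
t 0.15 p [ 0.175  -0.6256  0.2217] zaxis yaw -74.4 xaxis [-0.     0.001 -1.   ] w 0.999 F [ 0.3 -0.1  0.8]
0.449,-0.118,0.1,83 | turn [ 0.251 -0.001  0.   ] rows>= 4 | shift [  4.87   8.41 -21.49] rows>= 22
0.449,-0.118,0.014,83 | turn [0. 0. 0.] rows>= 0 | shift [3.44 0.   0.  ] rows>= 4
```

play_rows(targets=[{"claw":0,"linear":[0,0,0],"rotation":[0.07,0,0]},{"claw":0,"linear":[0,0,0],"rotation":[0.07,0,0]},{"claw":0,"linear":[0,0,0],"rotation":[0.07,0,0]},{"claw":0,"linear":[0,0,0],"rotation":[0.04,0,0]},{"claw":0,"linear":[0.2,0.39,-1],"rotation":[0,0,0]},{"claw":0,"linear":[0.2,0.39,-1],"rotation":[0,0,0]},{"claw":0,"linear":[0.2,0.39,-1],"rotation":[0,0,0]},{"claw":0,"linear":[0.2,0.39,-1],"rotation":[0,0,0]},{"claw":0,"linear":[0.2,0.39,-1],"rotation":[0,0,0]},{"claw":0,"linear":[0.2,0.39,-1],"rotation":[0,0,0]}])

```text
time: 0.98
position: [0.2495, -0.4841, 0.1861]
tool_rot: [1.321, 1.14, -1.324]
ft_force: [0.5, 0.1, 0.8]
grip_width: 1.001
```

```bash
python3 plan.py 0.449,-0.118,0.1,83 0.449,-0.118,0.014,83
```

```text
t 0.98 p [ 0.2495 -0.4841  0.1861] zaxis yaw -98.8 xaxis [-0.006  0.004 -1.   ] w 1.001 F [0.5 0.1 0.8]
0.449,-0.118,0.1,83 | turn [-0.02  -0.002  0.004] rows>= 1 | shift [  3.44   6.14 -15.51] rows>= 16
0.449,-0.118,0.014,83 | turn [0. 0. 0.] rows>= 0 | shift [3.44 0.   0.  ] rows>= 4
```

play_rows(targets=[{"claw":0,"linear":[0.22,0.39,-1],"rotation":[-0.02,0,0]},{"claw":0,"linear":[0.22,0.39,-1],"rotation":[0,0,0]},{"claw":0,"linear":[0.22,0.39,-1],"rotation":[0,0,0]},{"claw":0,"linear":[0.22,0.39,-1],"rotation":[0,0,0]},{"claw":0,"linear":[0.22,0.39,-1],"rotation":[0,0,0]},{"claw":0,"linear":[0.22,0.39,-1],"rotation":[0,0,0]},{"claw":0,"linear":[0.22,0.39,-1],"rotation":[0,0,0]},{"claw":0,"linear":[0.22,0.39,-1],"rotation":[0,0,0]},{"claw":0,"linear":[0.22,0.39,-1],"rotation":[0,0,0]},{"claw":0,"linear":[0.22,0.39,-1],"rotation":[0,0,0]}])

```text
time: 1.82
position: [0.3799, -0.2337, 0.127]
tool_rot: [1.297, 1.158, -1.302]
ft_force: [0.9, 1.2, 0.0]
grip_width: 0.995
```

play_rows(targets=[{"claw":0,"linear":[0.22,0.39,-1],"rotation":[0,0,0]},{"claw":0,"linear":[0.22,0.39,-1],"rotation":[0,0,0]},{"claw":0,"linear":[0.22,0.39,-1],"rotation":[0,0,0]},{"claw":0,"linear":[0.22,0.39,-1],"rotation":[0,0,0]},{"claw":0,"linear":[0,0,0],"rotation":[0,0,0]}])

```text
time: 2.23
position: [0.433, -0.1281, 0.1029]
tool_rot: [1.293, 1.163, -1.297]
ft_force: [-1.6, 1.3, 0.6]
grip_width: 1.001
```

```bash
python3 plan.py 0.449,-0.118,0.1,83 0.449,-0.118,0.014,83; python3 - <<'E'
from h import *
cv2.imwrite('pics/s1.png',get_image('scene')[100:300,130:400].repeat(2,0).repeat(2,1))
E
```

```text
t 2.23 p [ 0.433  -0.1281  0.1029] zaxis yaw -96.5 xaxis [-0.008  0.006 -1.   ] w 1.001 F [-1.6  1.3  0.6]
0.449,-0.118,0.1,83 | turn [ 0.005 -0.003  0.006] rows>= 1 | shift [ 0.12  0.59 -0.48] rows>= 1
0.449,-0.118,0.014,83 | turn [0. 0. 0.] rows>= 0 | shift [3.44 0.   0.  ] rows>= 4
```

View pics/s1.png

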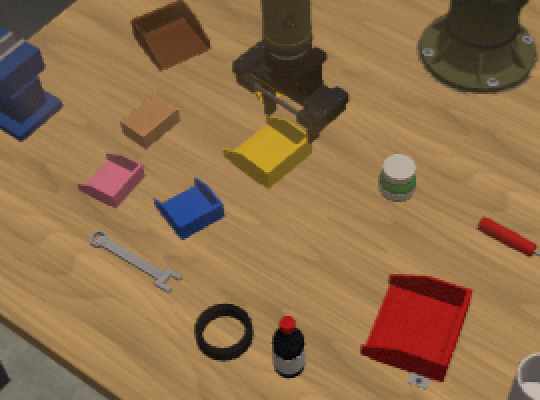

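The wide body lies along the jaw axis and the jaws straddle yellow's back wall (crop (295,130)). I'll go down and grip.

play_rows(targets=[{"claw":0,"linear":[0.1,0.59,-0.45],"rotation":[0.005,-0.003,0.006]},{"claw":0,"linear":[0.9,0,0],"rotation":[0,0,0]},{"claw":0,"linear":[0.9,0,0],"rotation":[0,0,0]},{"claw":0,"linear":[0.9,0,0],"rotation":[0,0,0]},{"claw":0,"linear":[0.5,0,0],"rotation":[0,0,0]},{"claw":0,"linear":[0,0,0],"rotation":[0,0,0]}])

```text
time: 2.78
position: [0.4486, -0.1269, 0.0191]
tool_rot: [1.3, 1.138, -1.303]
ft_force: [-0.7, 0.9, -1.0]
grip_width: 0.998
```

```bash
python3 plan.py 0.449,-0.118,0.014,83
```

```text
t 2.78 p [ 0.4486 -0.1269  0.0191] zaxis yaw -97.3 xaxis [ 0.003 -0.007 -1.   ] w 0.998 F [-0.7  0.9 -1. ]
0.449,-0.118,0.014,83 | turn [-0.004  0.004 -0.002] rows>= 1 | shift [ 0.21 -0.03 -0.35] rows>= 1
```

play_rows(targets=[{"claw":0,"linear":[0.2,0,-0.35],"rotation":[0,0.004,-0.002]},{"claw":0.6,"linear":[0,0,0],"rotation":[0,0,0]},{"claw":1,"linear":[0,0,0],"rotation":[0,0,0]},{"claw":1,"linear":[0,0,0],"rotation":[0,0,0]},{"claw":1,"linear":[0,0,0],"rotation":[0,0,0]},{"claw":1,"linear":[0,0,0],"rotation":[0,0,0]},{"claw":1,"linear":[0,0,0],"rotation":[0,0,0]},{"claw":1,"linear":[0,0,0],"rotation":[0,0,0]},{"claw":1,"linear":[0,0,0],"rotation":[0,0,0]},{"claw":1,"linear":[0,0,0],"rotation":[0,0,0]}], newtons=20)

```text
time: 3.62
position: [0.452, -0.1211, 0.018]
tool_rot: [1.306, 1.137, -1.302]
ft_force: [-0.1, 0.2, -0.0]
grip_width: 0.398
```

```bash
python3 plan.py 0.642,0.05,0.014,103.5
```

```text
t 3.62 p [ 0.452  -0.1211  0.018 ] zaxis yaw -97.6 xaxis [ 0.006 -0.004 -1.   ] w 0.398 F [-0.1  0.2 -0. ]
0.642,0.05,0.014,103.5 | turn [-0.234  0.003 -0.004] rows>= 3 | shift [ 0.16  8.99 -4.88] rows>= 9
```

play_rows(targets=[{"claw":1,"linear":[0,0,0],"rotation":[0,0,0]},{"claw":1,"linear":[0,0,0],"rotation":[0,0,0]},{"claw":1,"linear":[0,0,0],"rotation":[0,0,0]},{"claw":1,"linear":[0,0,0],"rotation":[0,0,0]},{"claw":1,"linear":[0,0,0],"rotation":[0,0,0]},{"claw":1,"linear":[0,0,0],"rotation":[0,0,0]}])

```text
time: 4.12
position: [0.4518, -0.1211, 0.0179]
tool_rot: [1.306, 1.137, -1.303]
ft_force: [-0.4, -0.5, 1.0]
grip_width: 0.044
```

```bash
python3 plan.py 0.642,0.05,0.015,103.5
```

```text
t 4.12 p [ 0.4518 -0.1211  0.0179] zaxis yaw -97.6 xaxis [ 0.006 -0.004 -1.   ] w 0.044 F [-0.4 -0.5  1. ]
0.642,0.05,0.015,103.5 | turn [-0.234  0.002 -0.003] rows>= 3 | shift [ 0.12  9.   -4.88] rows>= 9
```

```bash
python3 plan.py 0.485,-0.025,0.018,82.4 0.56,0.03,0.018,103.5 0.61,0.1,0.018,103.5
```

```text
t 4.12 p [ 0.4518 -0.1211  0.0179] zaxis yaw -97.6 xaxis [ 0.006 -0.004 -1.   ] w 0.044 F [-0.4 -0.5  1. ]
0.485,-0.025,0.018,82.4 | turn [ 0.001  0.002 -0.004] rows>= 1 | shift [-0.    0.81 -3.99] rows>= 4
0.56,0.03,0.018,103.5 | turn [-0.234  0.     0.   ] rows>= 3 | shift [ 0.    3.43 -1.44] rows>= 4
0.61,0.1,0.018,103.5 | turn [0. 0. 0.] rows>= 0 | shift [ 0.    2.6  -2.26] rows>= 3
```

play_rows(targets=[{"claw":1,"linear":[0,0.1,-0.5],"rotation":[0,0,0]},{"claw":1,"linear":[0,0.14,-0.7],"rotation":[0,0,0]},{"claw":1,"linear":[0,0.14,-0.7],"rotation":[0,0,0]},{"claw":1,"linear":[0,0.14,-0.7],"rotation":[0,0,0]},{"claw":1,"linear":[0,0.14,-0.7],"rotation":[0,0,0]},{"claw":1,"linear":[0,0.14,-0.7],"rotation":[0,0,0]},{"claw":1,"linear":[0,0.4,-0.2],"rotation":[-0.05,0,0]},{"claw":1,"linear":[0,0.4,-0.2],"rotation":[-0.06,0,0]},{"claw":1,"linear":[0,0.4,-0.2],"rotation":[-0.06,0,0]},{"claw":1,"linear":[0,0.4,-0.2],"rotation":[-0.06,0,0]}])

```text
time: 4.95
position: [0.5252, -0.0057, 0.018]
tool_rot: [1.027, 1.303, -1.038]
ft_force: [-1.7, -0.3, 1.7]
grip_width: 0.044
```

```bash
python3 plan.py 0.56,0.03,0.018,103.5 0.61,0.1,0.018,103.5
```

```text
t 4.95 p [ 0.5252 -0.0057  0.018 ] zaxis yaw -76.5 xaxis [ 0.003 -0.01  -1.   ] w 0.044 F [-1.7 -0.3  1.7]
0.56,0.03,0.018,103.5 | turn [ 0.     0.007 -0.   ] rows>= 1 | shift [-0.    1.69 -1.06] rows>= 2
0.61,0.1,0.018,103.5 | turn [0. 0. 0.] rows>= 0 | shift [ 0.    2.6  -2.26] rows>= 3
```

play_rows(targets=[{"claw":1,"linear":[0,0.6,-0.4],"rotation":[0,0.007,0]},{"claw":1,"linear":[0,0.6,-0.4],"rotation":[0,0,0]},{"claw":1,"linear":[0,0.6,-0.4],"rotation":[0,0,0]},{"claw":1,"linear":[0,0.6,-0.5],"rotation":[0,0,0]},{"claw":1,"linear":[0,0.6,-0.5],"rotation":[0,0,0]},{"claw":1,"linear":[0,0.6,-0.5],"rotation":[0,0,0]},{"claw":1,"linear":[0,0.6,-0.5],"rotation":[0,0,0]},{"claw":1,"linear":[0,0,0],"rotation":[0,0,0]}])

```text
time: 5.62
position: [0.6144, 0.0967, 0.0184]
tool_rot: [1.033, 1.309, -1.038]
ft_force: [-0.0, 1.0, -1.8]
grip_width: 0.041
```

```bash
python3 plan.py 0.62,0.135,0.018,103.5; python3 - <<'E'
from m import *
a=get_image('top');cv2.imwrite('pics/t2.png',cv2.resize(a[120:280,110:330],None,fx=3,fy=3,interpolation=cv2.INTER_CUBIC))
E
```

```text
t 5.62 p [0.6144 0.0967 0.0184] zaxis yaw -76.7 xaxis [-0.    -0.003 -1.   ] w 0.041 F [-0.   1.  -1.8]
0.62,0.135,0.018,103.5 | turn [-0.002  0.002  0.001] rows>= 1 | shift [ 0.01  0.58 -1.44] rows>= 2
```

View pics/t2.png

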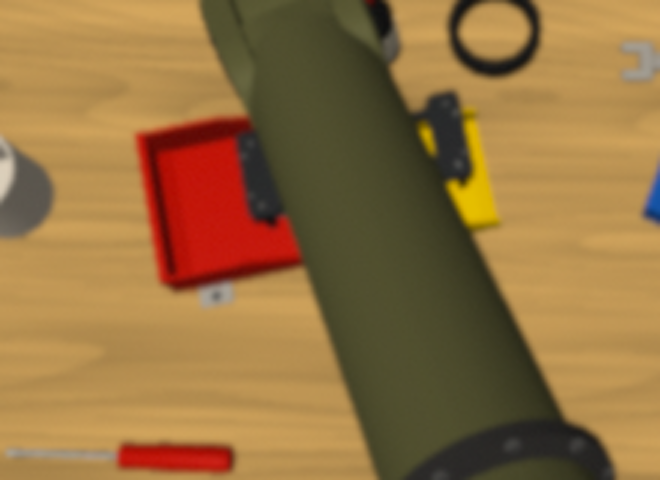

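```bash
python3 - <<'E'
from h import *
P=plane('top',[[276,194.3]],0)[0,:2];Q=[plane('top',[[268.3,157.3]],z)[0,:2] for z in(0,.024)]
a=np.radians(103.5);X=np.array([np.cos(a),np.sin(a)]);Y=np.array([-X[1],X[0]]);c=np.array([.599,.228])
for p in [P]+Q: print(p.round(3),'s,l in red',((p-c)@X).round(3),((p-c)@Y).round(3))
t=np.array([.6144,.0967]);print((t-c)@X,(t-c)@Y)
E
```

```text
[ 0.587 -0.021] s,l in red -0.239 0.07
[0.695 0.004] s,l in red -0.241 -0.041
[0.686 0.002] s,l in red -0.24 -0.032
-0.13126722915159592 0.015676879500156185
```

play_rows(targets=[{"claw":1,"linear":[0,0.33,-0.6],"rotation":[0,0,0]},{"claw":1,"linear":[-0.08,0.33,-0.6],"rotation":[0,0,0]},{"claw":1,"linear":[-0.08,0,0],"rotation":[0,0,0]}])

```text
time: 5.92
position: [0.6214, 0.1232, 0.0212]
tool_rot: [1.03, 1.306, -1.049]
ft_force: [-0.5, 1.4, -0.6]
grip_width: 0.043
```

```bash
python3 plan.py 0.622,0.131,0.022,103.5 0.599,0.228,0.022,103.5
```

```text
t 5.92 p [0.6214 0.1232 0.0212] zaxis yaw -76.9 xaxis [-0.005 -0.01  -1.   ] w 0.043 F [-0.5  1.4 -0.6]
0.622,0.131,0.022,103.5 | turn [-0.005  0.006  0.005] rows>= 1 | shift [-0.03  0.1  -0.3 ] rows>= 1
0.599,0.228,0.022,103.5 | turn [0. 0. 0.] rows>= 0 | shift [ 0.    0.01 -3.99] rows>= 4
```

play_rows(targets=[{"claw":1,"linear":[-0.03,0.1,-0.5],"rotation":[-0.003,0.006,0.005]},{"claw":1,"linear":[0,0,-0.5],"rotation":[0,0,0]},{"claw":1,"linear":[0,0,-0.5],"rotation":[0,0,0]},{"claw":1,"linear":[0,0,-0.5],"rotation":[0,0,0]},{"claw":1,"linear":[0,0,-0.5],"rotation":[0,0,0]}])

```text
time: 6.33
position: [0.6067, 0.1821, 0.0199]
tool_rot: [1.037, 1.309, -1.045]
ft_force: [-0.1, 0.1, -0.8]
grip_width: 0.045
```

```bash
python3 plan.py 0.599,0.228,0.022,103.5 0.592,0.257,0.022,103.5
```

```text
t 6.33 p [0.6067 0.1821 0.0199] zaxis yaw -77.0 xaxis [-0.004 -0.003 -1.   ] w 0.045 F [-0.1  0.1 -0.8]
0.599,0.228,0.022,103.5 | turn [-0.006  0.001  0.003] rows>= 1 | shift [-0.08  0.13 -1.86] rows>= 2
0.592,0.257,0.022,103.5 | turn [0. 0. 0.] rows>= 0 | shift [ 0.   -0.   -1.19] rows>= 2
```

play_rows(targets=[{"claw":1,"linear":[-0.08,0.1,-0.5],"rotation":[-0.006,0,0.003]},{"claw":1,"linear":[0,0,-0.5],"rotation":[0,0,0]},{"claw":1,"linear":[0,0,-0.5],"rotation":[0,0,0]},{"claw":1,"linear":[0,0,-0.5],"rotation":[0,0,0]},{"claw":1,"linear":[0,0,-0.5],"rotation":[0,0,0]},{"claw":1,"linear":[0,0,-0.4],"rotation":[0,0,0]}])

```text
time: 6.83
position: [0.5887, 0.2636, 0.022]
tool_rot: [1.03, 1.312, -1.03]
ft_force: [0.6, 0.3, -1.4]
grip_width: 0.041
```

```bash
python3 plan.py 0.592,0.257,0.022,103.5
```

```text
t 6.83 p [0.5887 0.2636 0.022 ] zaxis yaw -76.2 xaxis [ 0.001 -0.001 -1.   ] w 0.041 F [ 0.6  0.3 -1.4]
0.592,0.257,0.022,103.5 | turn [ 0.003  0.001 -0.   ] rows>= 1 | shift [0.   0.07 0.29] rows>= 1
```

play_rows(targets=[{"claw":0.88,"linear":[0,0,0],"rotation":[0,0,0]},{"claw":0.88,"linear":[0,0,0],"rotation":[0,0,0]},{"claw":0.88,"linear":[0,0,0],"rotation":[0,0,0]},{"claw":0.88,"linear":[-0.6,0,0],"rotation":[0,0,0]},{"claw":0.88,"linear":[-1,0,0],"rotation":[0,0,0]},{"claw":0.88,"linear":[-1,0,0],"rotation":[0,0,0]},{"claw":1,"linear":[0,0,0.6],"rotation":[0,0,0]},{"claw":1,"linear":[0,0,0.8],"rotation":[0,0,0]}])

```text
time: 7.5
position: [0.5957, 0.2349, 0.0945]
tool_rot: [1.026, 1.317, -1.023]
ft_force: [0.1, -1.5, -0.0]
grip_width: 0.042
```

```bash
python3 plan.py 0.598,0.232,0.04,103.5 0.598,0.232,0.02,103.5  0.589,0.27,0.02,103.5; python3 - <<'E'
from m import *
a=get_image('scene');cv2.imwrite('pics/s3.png',cv2.resize(a[180:330,230:450],None,fx=3,fy=3,interpolation=cv2.INTER_CUBIC))
E
```

```text
t 7.5 p [0.5957 0.2349 0.0945] zaxis yaw -75.8 xaxis [ 0.001  0.002 -1.   ] w 0.042 F [ 0.1 -1.5 -0. ]
0.598,0.232,0.04,103.5 | turn [ 0.008 -0.001 -0.001] rows>= 1 | shift [2.18 0.06 0.13] rows>= 3
0.598,0.232,0.02,103.5 | turn [0. 0. 0.] rows>= 0 | shift [0.8 0.  0. ] rows>= 1
0.589,0.27,0.02,103.5 | turn [0. 0. 0.] rows>= 0 | shift [ 0.    0.   -1.56] rows>= 2
```

View pics/s3.png

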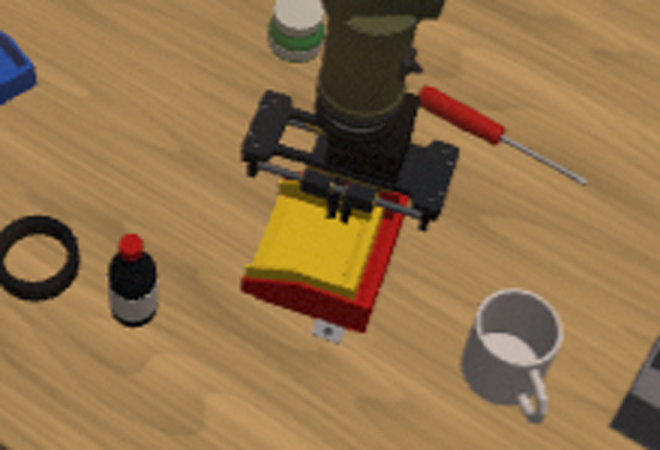

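Yellow sits inside red, about 20 mm short of home (crop (315,240)), and the fingers are clear above it. I'll go down inside it and push.

play_rows(targets=[{"claw":1,"linear":[0.9,0.06,0.3],"rotation":[0.008,0,0]},{"claw":1,"linear":[0.9,0,0.15],"rotation":[0,0,0]},{"claw":1,"linear":[0.9,0,0],"rotation":[0,0,0]},{"claw":1,"linear":[0.3,0,0],"rotation":[0,0,0]},{"claw":1,"linear":[0,0,0],"rotation":[0,0,0]}])

```text
time: 7.97
position: [0.6109, 0.2115, 0.0258]
tool_rot: [1.054, 1.288, -1.041]
ft_force: [-0.6, 0.1, 0.2]
grip_width: 0.005
```

```bash
python3 plan.py 0.589,0.27,0.02,103.5
```

```text
t 7.97 p [0.6109 0.2115 0.0258] zaxis yaw -77.7 xaxis [ 0.016 -0.003 -1.   ] w 0.005 F [-0.6  0.1  0.2]
0.589,0.27,0.02,103.5 | turn [-0.013  0.004 -0.01 ] rows>= 1 | shift [ 0.23 -0.31 -2.48] rows>= 3
```

play_rows(targets=[{"claw":1,"linear":[0.2,-0.3,-0.4],"rotation":[-0.013,0.004,-0.01]},{"claw":1,"linear":[0,0,-0.4],"rotation":[0,0,0]},{"claw":1,"linear":[0,0,-0.3],"rotation":[0,0,0]},{"claw":1,"linear":[0,0,-0.3],"rotation":[0,0,0]},{"claw":1,"linear":[0,0,-0.3],"rotation":[0,0,0]},{"claw":1,"linear":[0,0,-0.3],"rotation":[0,0,0]}])

```text
time: 8.47
position: [0.5926, 0.2641, 0.0253]
tool_rot: [1.036, 1.311, -1.031]
ft_force: [0.8, -1.1, -0.8]
grip_width: 0.003
```

```bash
python3 plan.py 0.589,0.27,0.02,103.5
```

```text
t 8.47 p [0.5926 0.2641 0.0253] zaxis yaw -76.5 xaxis [ 0.003  0.002 -1.   ] w 0.003 F [ 0.8 -1.1 -0.8]
0.589,0.27,0.02,103.5 | turn [ 0.    -0.001 -0.002] rows>= 1 | shift [ 0.21 -0.08 -0.26] rows>= 1
```

Continuing in small steps until I see contact force.

play_rows(targets=[{"claw":1,"linear":[0.15,-0.08,-0.2],"rotation":[0,0,0]},{"claw":1,"linear":[0,0,-0.2],"rotation":[0,0,0]},{"claw":1,"linear":[0,0,-0.2],"rotation":[0,0,0]}])

```text
time: 8.72
position: [0.589, 0.272, 0.0222]
tool_rot: [1.026, 1.299, -1.038]
ft_force: [0.2, -11.8, 8.9]
grip_width: 0.006
```

play_rows(targets=[{"claw":1,"linear":[0,0,-0.15],"rotation":[0,0,0]},{"claw":1,"linear":[0,0,-0.15],"rotation":[0,0,0]}])

```text
time: 8.88
position: [0.589, 0.2714, 0.0224]
tool_rot: [1.02, 1.288, -1.048]
ft_force: [0.4, -6.8, 4.8]
grip_width: 0.005
```

```bash
python3 plan.py 0.589,0.27,0.02,103.5
```

```text
t 8.88 p [0.589  0.2714 0.0224] zaxis yaw -76.8 xaxis [ 0.006 -0.026 -1.   ] w 0.005 F [ 0.4 -6.8  4.8]
0.589,0.27,0.02,103.5 | turn [-0.003  0.017  0.   ] rows>= 1 | shift [ 0.09 -0.01  0.05] rows>= 1
```

play_rows(targets=[{"claw":1,"linear":[0,0,0.5],"rotation":[0,0.017,0]},{"claw":0.8,"linear":[-0.8,0,0],"rotation":[0,0,0]},{"claw":0.6,"linear":[-1,0,0],"rotation":[0,0,0]},{"claw":0.4,"linear":[-1,0,0.3],"rotation":[0,0,0]},{"claw":0.3,"linear":[-0.4,0,1],"rotation":[0,0,0]},{"claw":0.3,"linear":[0,0,1],"rotation":[0,0,0]},{"claw":0.3,"linear":[0,0,1],"rotation":[0,0,0]},{"claw":0.3,"linear":[0,0,1],"rotation":[0,0,0]},{"claw":0.3,"linear":[0,0,1],"rotation":[0,0,0]},{"claw":0.3,"linear":[0,0,1],"rotation":[0,0,0]}])

```text
time: 9.72
position: [0.6256, 0.1116, 0.1059]
tool_rot: [1.027, 1.319, -1.025]
ft_force: [0.8, -0.4, -1.0]
grip_width: 0.607
```

```bash
python3 plan.py 0.633,-0.168,0.1,72 0.633,-0.168,0.014,72
```

```text
t 9.72 p [0.6256 0.1116 0.1059] zaxis yaw -75.9 xaxis [-0.002  0.003 -1.   ] w 0.607 F [ 0.8 -0.4 -1. ]
0.633,-0.168,0.1,72 | turn [ 0.357 -0.002  0.001] rows>= 5 | shift [ 0.24  3.74 10.54] rows>= 11
0.633,-0.168,0.014,72 | turn [0. 0. 0.] rows>= 0 | shift [3.44 0.   0.  ] rows>= 4
```

play_rows(targets=[{"claw":0.2,"linear":[0,0,0],"rotation":[0.072,0,0]},{"claw":0.2,"linear":[0,0,0],"rotation":[0.072,0,0]},{"claw":0.2,"linear":[0,0,0],"rotation":[0.072,0,0]},{"claw":0.2,"linear":[0,0,0],"rotation":[0.072,0,0]},{"claw":0.2,"linear":[0,0,0],"rotation":[0.07,0,0]},{"claw":0.2,"linear":[0,0.35,1],"rotation":[0,0,0]},{"claw":0.2,"linear":[0,0.35,1],"rotation":[0,0,0]},{"claw":0.2,"linear":[0,0.35,1],"rotation":[0,0,0]},{"claw":0.2,"linear":[0,0.35,1],"rotation":[0,0,0]},{"claw":0.2,"linear":[0,0.35,1],"rotation":[0,0,0]}])

```text
time: 10.55
position: [0.624, -0.0213, 0.1041]
tool_rot: [1.458, 1.033, -1.457]
ft_force: [0.3, 0.1, -0.5]
grip_width: 0.802
```

play_rows(targets=[{"claw":0.2,"linear":[0,0.35,1],"rotation":[0,0,0]},{"claw":0.2,"linear":[0,0.35,1],"rotation":[0,0,0]},{"claw":0.2,"linear":[0,0.35,1],"rotation":[0,0,0]},{"claw":0.2,"linear":[0,0.35,1],"rotation":[0,0,0]},{"claw":0.2,"linear":[0,0.35,0.6],"rotation":[0,0,0]},{"claw":0.2,"linear":[0,0,0],"rotation":[0,0,0]}])

```text
time: 11.05
position: [0.6249, -0.1554, 0.1025]
tool_rot: [1.459, 1.027, -1.464]
ft_force: [-1.0, -1.5, -0.0]
grip_width: 0.798
```

```bash
python3 plan.py 0.633,-0.168,0.1,72 0.633,-0.168,0.014,72;  python3 - <<'E'
from m import *
a=get_image('top');b=get_image('scene')
f=lambda q:cv2.resize(q,(400,400),interpolation=cv2.INTER_CUBIC)
cv2.imwrite('pics/t4.png',np.hstack([f(a[140:240,130:230]),f(b[150:250,180:280])]))
E
```

```text
t 11.05 p [ 0.6249 -0.1554  0.1025] zaxis yaw -109.9 xaxis [-0.004  0.    -1.   ] w 0.798 F [-1.  -1.5 -0. ]
0.633,-0.168,0.1,72 | turn [-0.022  0.001  0.002] rows>= 1 | shift [0.1  0.46 0.38] rows>= 1
0.633,-0.168,0.014,72 | turn [0. 0. 0.] rows>= 0 | shift [3.44 0.   0.  ] rows>= 4
```

View pics/t4.png

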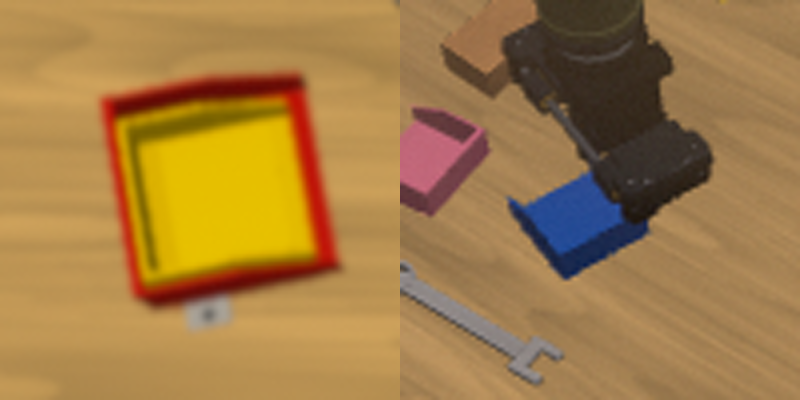

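Yellow looks home in red (left panel), with a thin, even gap at the back. On the right, the jaws are over blue's back wall. Now I'll grip blue.

play_rows(targets=[{"claw":0.2,"linear":[0.1,0.46,0.38],"rotation":[-0.015,0,0]},{"claw":0.2,"linear":[0.9,0,0],"rotation":[0,0,0]},{"claw":0.2,"linear":[0.9,0,0],"rotation":[0,0,0]},{"claw":0.2,"linear":[0.9,0,0],"rotation":[0,0,0]},{"claw":0.2,"linear":[0.5,0,0],"rotation":[0,0,0]},{"claw":0.2,"linear":[0,0,0],"rotation":[0,0,0]}])

```text
time: 11.65
position: [0.6361, -0.1442, 0.02]
tool_rot: [1.436, 1.06, -1.422]
ft_force: [0.5, 0.7, 0.2]
grip_width: 0.799
```

```bash
python3 plan.py 0.633,-0.168,0.016,72; python3 - <<'E'
from h import *
a=np.radians(103.5);X=np.array([np.cos(a),np.sin(a)]);Y=np.array([-X[1],X[0]]);c=np.array([.599,.228])
px=np.array([[298,95],[320,262],[118,118],[140,287],[103,100],[137,300]])/4+[130,140]
for p,z in zip(px,[.027,.027,.051,.051,.056,.056]):
    w=plane('top',[p],z)[0,:2]-c;print((w@X).round(4),(w@Y).round(4))
E
```

```text
t 11.65 p [ 0.6361 -0.1442  0.02  ] zaxis yaw -107.3 xaxis [ 0.001  0.011 -1.   ] w 0.799 F [0.5 0.7 0.2]
0.633,-0.168,0.016,72 | turn [ 0.008 -0.007  0.001] rows>= 1 | shift [0.16 0.18 0.94] rows>= 1
-0.0629 -0.0506
-0.0567 0.0691
0.055 -0.0516
0.0588 0.0664
0.0615 -0.0643
0.0608 0.0759
```

play_rows(targets=[{"claw":0.2,"linear":[0.12,0.18,0.9],"rotation":[0.008,-0.007,0]},{"claw":0.6,"linear":[0,0,0],"rotation":[0,0,0]},{"claw":1,"linear":[0,0,0],"rotation":[0,0,0]},{"claw":1,"linear":[0,0,0],"rotation":[0,0,0]},{"claw":1,"linear":[0,0,0],"rotation":[0,0,0]},{"claw":1,"linear":[0,0,0],"rotation":[0,0,0]},{"claw":1,"linear":[0,0,0],"rotation":[0,0,0]},{"claw":1,"linear":[0,0,0],"rotation":[0,0,0]},{"claw":1,"linear":[0,0,0],"rotation":[0,0,0]},{"claw":1,"linear":[0,0,0],"rotation":[0,0,0]}])

```text
time: 12.48
position: [0.6375, -0.162, 0.0226]
tool_rot: [1.435, 1.046, -1.427]
ft_force: [-0.7, -0.2, -0.7]
grip_width: 0.204
```

play_rows(targets=[{"claw":1,"linear":[0,0,0],"rotation":[0,0,0]},{"claw":1,"linear":[0,0,0],"rotation":[0,0,0]},{"claw":1,"linear":[0,0,0],"rotation":[0,0,0]},{"claw":1,"linear":[0,0,0],"rotation":[0,0,0]}])

```text
time: 12.82
position: [0.6373, -0.1623, 0.0226]
tool_rot: [1.435, 1.046, -1.428]
ft_force: [0.8, -0.3, 0.9]
grip_width: 0.045
```

```bash
python3 plan.py 0.60,-0.02,0.018,72 0.60,-0.02,0.018,103.5 0.622,0.115,0.018,103.5
```

```text
t 12.82 p [ 0.6373 -0.1623  0.0226] zaxis yaw -107.6 xaxis [ 0.004  0.001 -1.   ] w 0.045 F [ 0.8 -0.3  0.9]
0.60,-0.02,0.018,72 | turn [ 0.004 -0.001 -0.002] rows>= 1 | shift [ 0.18 -3.18 -4.95] rows>= 5
0.60,-0.02,0.018,103.5 | turn [-0.35  0.    0.  ] rows>= 5 | shift [0. 0. 0.] rows>= 0
0.622,0.115,0.018,103.5 | turn [0. 0. 0.] rows>= 0 | shift [ 0.    2.12 -5.05] rows>= 6
```

play_rows(targets=[{"claw":1,"linear":[0,-0.4,-0.6],"rotation":[0,0,0]},{"claw":1,"linear":[0,-0.4,-0.65],"rotation":[0,0,0]},{"claw":1,"linear":[0,-0.4,-0.65],"rotation":[0,0,0]},{"claw":1,"linear":[0,-0.4,-0.65],"rotation":[0,0,0]},{"claw":1,"linear":[0,-0.4,-0.65],"rotation":[0,0,0]},{"claw":1,"linear":[0,-0.4,-0.65],"rotation":[0,0,0]},{"claw":1,"linear":[0,-0.4,-0.65],"rotation":[0,0,0]},{"claw":1,"linear":[0,0,0],"rotation":[-0.06,0,0]},{"claw":1,"linear":[0,0,0],"rotation":[-0.06,0,0]},{"claw":1,"linear":[0,0,0],"rotation":[-0.06,0,0]}])

```text
time: 13.65
position: [0.604, -0.0303, 0.0227]
tool_rot: [1.224, 1.195, -1.217]
ft_force: [-0.0, -0.5, -0.5]
grip_width: 0.044
```

play_rows(targets=[{"claw":1,"linear":[0,0,0],"rotation":[-0.06,0,0]},{"claw":1,"linear":[0,0,0],"rotation":[-0.06,0,0]},{"claw":1,"linear":[0,0,0],"rotation":[-0.05,0,0]}])

```text
time: 13.9
position: [0.6032, -0.0285, 0.0226]
tool_rot: [1.012, 1.318, -1.008]
ft_force: [0.0, 0.8, -0.0]
grip_width: 0.043
```

```bash
python3 plan.py 0.624,0.10,0.022,103.5
```

```text
t 13.9 p [ 0.6032 -0.0285  0.0226] zaxis yaw -74.7 xaxis [ 0.006 -0.001 -1.   ] w 0.043 F [ 0.   0.8 -0. ]
0.624,0.10,0.022,103.5 | turn [ 0.02   0.001 -0.003] rows>= 1 | shift [ 0.02  2.01 -4.8 ] rows>= 5
```

play_rows(targets=[{"claw":1,"linear":[0,0.25,-0.6],"rotation":[0.015,0,0]},{"claw":1,"linear":[0,0.25,-0.6],"rotation":[0,0,0]},{"claw":1,"linear":[0,0.25,-0.6],"rotation":[0,0,0]},{"claw":1,"linear":[0,0.25,-0.6],"rotation":[0,0,0]},{"claw":1,"linear":[0,0.25,-0.6],"rotation":[0,0,0]},{"claw":1,"linear":[0,0.25,-0.6],"rotation":[0,0,0]},{"claw":1,"linear":[0,0.25,-0.6],"rotation":[0,0,0]},{"claw":1,"linear":[0,0.1,-0.3],"rotation":[0,0,0]},{"claw":1,"linear":[0,0,0],"rotation":[0,0,0]}])

```text
time: 14.65
position: [0.6219, 0.0922, 0.0225]
tool_rot: [1.03, 1.306, -1.03]
ft_force: [0.6, -0.4, 0.3]
grip_width: 0.045
```

```bash
python3 plan.py 0.617,0.130,0.025,103.5;  python3 - <<'E'
from m import *
b=get_image('scene')
cv2.imwrite('pics/t5.png',cv2.resize(b[180:300,240:400],None,fx=4,fy=4,interpolation=cv2.INTER_CUBIC))
E
```

```text
t 14.65 p [0.6219 0.0922 0.0225] zaxis yaw -76.3 xaxis [ 0.006 -0.004 -1.   ] w 0.045 F [ 0.6 -0.4  0.3]
0.617,0.130,0.025,103.5 | turn [ 0.002  0.003 -0.003] rows>= 1 | shift [-0.1   0.16 -1.52] rows>= 2
```

View pics/t5.png

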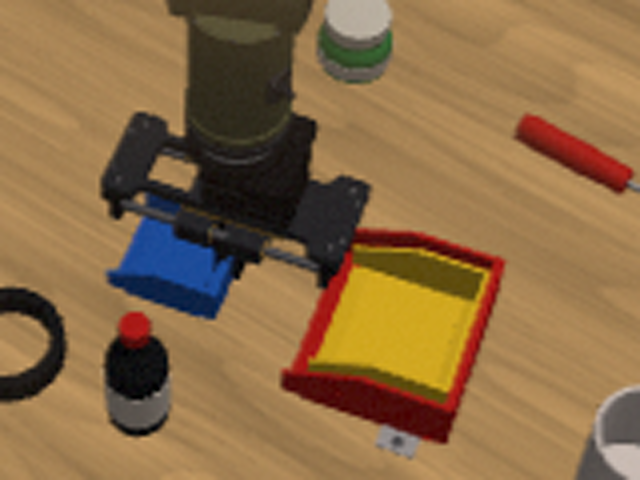

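```bash
python3 - <<'E'
from h import *
a=np.radians(103.5);X=np.array([np.cos(a),np.sin(a)]);Y=np.array([-X[1],X[0]]);c=np.array([.599,.228])
px=np.array([[213,320],[110,282],[310,363],[447,397]])/4+[240,180]
for p,z in zip(px,[.005,.0,.027,.051]):
    w=plane('scene',[p],z)[0,:2]-c;print((w@X).round(4),(w@Y).round(4))
t=np.array([.6219,.0922])-c;print(t@X,t@Y)
E
```

```text
-0.1359 -0.0353
-0.2259 -0.0303
-0.0496 -0.0551
0.0564 -0.0577
-0.13739373402230473 0.009434609234525118
```

play_rows(targets=[{"claw":1,"linear":[-0.06,0.13,-0.5],"rotation":[0,0.003,-0.003]},{"claw":1,"linear":[-0.06,0.13,-0.5],"rotation":[0,0,0]},{"claw":1,"linear":[-0.06,0,-0.5],"rotation":[0,0,0]},{"claw":1,"linear":[-0.06,0,-0.5],"rotation":[0,0,0]},{"claw":1,"linear":[-0.06,0,-0.4],"rotation":[0,0,0]}])

```text
time: 15.12
position: [0.6137, 0.1491, 0.0289]
tool_rot: [1.034, 1.309, -1.043]
ft_force: [0.1, 0.9, -0.7]
grip_width: 0.044
```

```bash
python3 plan.py 0.608,0.175,0.028,103.5  0.5895,0.254,0.028,103.5
```

```text
t 15.12 p [0.6137 0.1491 0.0289] zaxis yaw -76.8 xaxis [-0.003 -0.004 -1.   ] w 0.044 F [ 0.1  0.9 -0.7]
0.608,0.175,0.028,103.5 | turn [-0.004  0.002  0.003] rows>= 1 | shift [ 0.03  0.02 -1.06] rows>= 2
0.5895,0.254,0.028,103.5 | turn [0. 0. 0.] rows>= 0 | shift [ 0.    0.02 -3.25] rows>= 4
```

play_rows(targets=[{"claw":1,"linear":[0,0.02,-0.5],"rotation":[-0.004,0.002,0.003]},{"claw":1,"linear":[0,0,-0.5],"rotation":[0,0,0]},{"claw":1,"linear":[0,0,-0.5],"rotation":[0,0,0]},{"claw":1,"linear":[0,0,-0.5],"rotation":[0,0,0]}])

```text
time: 15.45
position: [0.6008, 0.2034, 0.0294]
tool_rot: [1.034, 1.311, -1.031]
ft_force: [-0.1, 0.6, -0.9]
grip_width: 0.047
```

```bash
python3 plan.py 0.5895,0.254,0.028,103.5
```

```text
t 15.45 p [0.6008 0.2034 0.0294] zaxis yaw -76.4 xaxis [ 0.002  0.001 -1.   ] w 0.047 F [-0.1  0.6 -0.9]
0.5895,0.254,0.028,103.5 | turn [ 0.001 -0.    -0.001] rows>= 1 | shift [ 0.06  0.03 -2.07] rows>= 3
```

play_rows(targets=[{"claw":1,"linear":[0,0,-0.5],"rotation":[0,0,0]},{"claw":1,"linear":[0,0,-0.5],"rotation":[0,0,0]},{"claw":1,"linear":[0,0,-0.5],"rotation":[0,0,0]},{"claw":1,"linear":[0,0,-0.3],"rotation":[0,0,0]},{"claw":1,"linear":[0,0,0],"rotation":[0,0,0]}])

```text
time: 15.87
position: [0.5865, 0.2577, 0.0296]
tool_rot: [1.031, 1.316, -1.025]
ft_force: [-0.3, -0.6, -1.0]
grip_width: 0.047
```

play_rows(targets=[{"claw":0.86,"linear":[0,0,0],"rotation":[0,0,0]},{"claw":0.86,"linear":[0,0,0],"rotation":[0,0,0]},{"claw":0.86,"linear":[0,0,0],"rotation":[0,0,0]},{"claw":0.86,"linear":[-0.6,0,0],"rotation":[0,0,0]},{"claw":0.86,"linear":[-1,0,0],"rotation":[0,0,0]},{"claw":0.86,"linear":[-0.8,0,0],"rotation":[0,0,0]},{"claw":1,"linear":[0,0,0.6],"rotation":[0,0,0]},{"claw":1,"linear":[0,0,0.6],"rotation":[0,0,0]},{"claw":1,"linear":[0,0,0],"rotation":[0,0,0]}])

```text
time: 16.62
position: [0.5971, 0.2234, 0.0984]
tool_rot: [1.034, 1.309, -1.028]
ft_force: [0.3, -0.4, 1.2]
grip_width: 0.029
```

```bash
python3 plan.py 0.602,0.207,0.028,103.5 0.5865,0.27,0.028,103.5;  python3 - <<'E'
from m import *
b=get_image('scene')
cv2.imwrite('pics/t6.png',cv2.resize(b[180:300,260:420],None,fx=4,fy=4,interpolation=cv2.INTER_CUBIC))
E
```

```text
t 16.62 p [0.5971 0.2234 0.0984] zaxis yaw -76.3 xaxis [ 0.005  0.001 -1.   ] w 0.029 F [ 0.3 -0.4  1.2]
0.602,0.207,0.028,103.5 | turn [ 0.002  0.    -0.003] rows>= 1 | shift [2.81 0.04 0.68] rows>= 3
0.5865,0.27,0.028,103.5 | turn [0. 0. 0.] rows>= 0 | shift [ 0.   -0.01 -2.6 ] rows>= 3
```

View pics/t6.png

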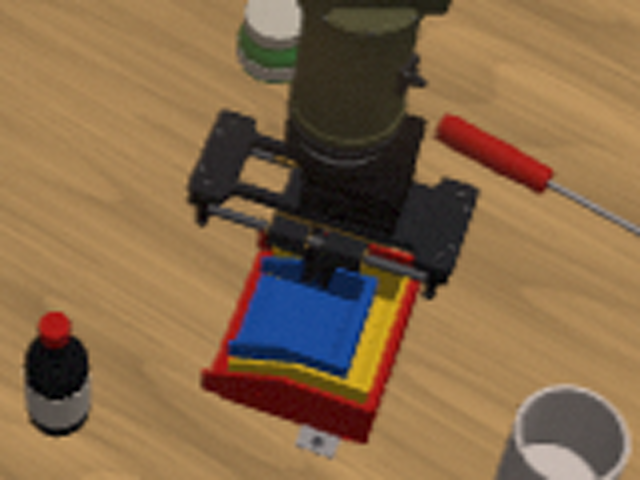

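Blue sits inside yellow, about 20 mm short of home (crop (300,315)). I'll go down behind its back wall and push.

play_rows(targets=[{"claw":1,"linear":[0.9,0.04,0.4],"rotation":[0.002,0,-0.003]},{"claw":1,"linear":[0.9,0,0.2],"rotation":[0,0,0]},{"claw":1,"linear":[0.7,0,0],"rotation":[0,0,0]},{"claw":1,"linear":[0.2,0,0],"rotation":[0,0,0]},{"claw":1,"linear":[0,0,0],"rotation":[0,0,0]}])

```text
time: 17.08
position: [0.603, 0.2135, 0.0332]
tool_rot: [1.04, 1.31, -1.028]
ft_force: [-0.4, -0.3, -0.3]
grip_width: 0.004
```

```bash
python3 plan.py 0.5865,0.268,0.026,103.5
```

```text
t 17.08 p [0.603  0.2135 0.0332] zaxis yaw -76.5 xaxis [ 0.006  0.005 -1.   ] w 0.004 F [-0.4 -0.3 -0.3]
0.5865,0.268,0.026,103.5 | turn [-0.    -0.002 -0.004] rows>= 1 | shift [ 0.29 -0.13 -2.28] rows>= 3
```

play_rows(targets=[{"claw":1,"linear":[0.25,-0.13,-0.3],"rotation":[0,-0.002,-0.004]},{"claw":1,"linear":[0.1,0,-0.3],"rotation":[0,0,0]},{"claw":1,"linear":[0,0,-0.3],"rotation":[0,0,0]},{"claw":1,"linear":[0,0,-0.3],"rotation":[0,0,0]},{"claw":1,"linear":[0,0,-0.3],"rotation":[0,0,0]},{"claw":1,"linear":[0,0,-0.3],"rotation":[0,0,0]}])

```text
time: 17.58
position: [0.5891, 0.263, 0.0276]
tool_rot: [1.037, 1.31, -1.031]
ft_force: [0.5, -0.5, -0.2]
grip_width: 0.003
```

```bash
python3 plan.py 0.5865,0.268,0.026,103.5
```

```text
t 17.58 p [0.5891 0.263  0.0276] zaxis yaw -76.5 xaxis [ 0.003  0.002 -1.   ] w 0.003 F [ 0.5 -0.5 -0.2]
0.5865,0.268,0.026,103.5 | turn [ 0.    -0.001 -0.002] rows>= 1 | shift [ 0.07 -0.06 -0.22] rows>= 1
```

play_rows(targets=[{"claw":1,"linear":[0.05,-0.05,-0.2],"rotation":[0,0,0]},{"claw":1,"linear":[0,0,-0.2],"rotation":[0,0,0]},{"claw":1,"linear":[0,0,-0.15],"rotation":[0,0,0]}])

```text
time: 17.83
position: [0.587, 0.2691, 0.0273]
tool_rot: [1.027, 1.297, -1.038]
ft_force: [-0.3, -5.8, 3.0]
grip_width: 0.003
```

play_rows(targets=[{"claw":1,"linear":[0,0,-0.15],"rotation":[0,0,0]},{"claw":1,"linear":[0,0,-0.15],"rotation":[0,0,0]}])

```text
time: 18.0
position: [0.587, 0.2689, 0.0274]
tool_rot: [1.021, 1.287, -1.047]
ft_force: [0.4, -7.1, 3.0]
grip_width: 0.006
```

```bash
python3 plan.py 0.5865,0.268,0.026,103.5
```

```text
t 18.0 p [0.587  0.2689 0.0274] zaxis yaw -76.8 xaxis [ 0.007 -0.026 -1.   ] w 0.006 F [ 0.4 -7.1  3. ]
0.5865,0.268,0.026,103.5 | turn [-0.003  0.017 -0.001] rows>= 1 | shift [ 0.05 -0.03  0.03] rows>= 1
```

play_rows(targets=[{"claw":1,"linear":[0,0,0.4],"rotation":[0,0.017,0]},{"claw":1,"linear":[-0.8,0,0],"rotation":[0,0,0]},{"claw":1,"linear":[-1,0,0],"rotation":[0,0,0]},{"claw":1,"linear":[-1,0,0.3],"rotation":[0,0,0]},{"claw":1,"linear":[-0.5,0,1],"rotation":[0,0,0]},{"claw":1,"linear":[0,0,1],"rotation":[0,0,0]},{"claw":1,"linear":[0,0,1],"rotation":[0,0,0]},{"claw":1,"linear":[0,0,1],"rotation":[0,0,0]},{"claw":1,"linear":[0,0,1],"rotation":[0,0,0]},{"claw":1,"linear":[0,0,1],"rotation":[0,0,0]}])

```text
time: 18.83
position: [0.6245, 0.1121, 0.1166]
tool_rot: [1.03, 1.315, -1.021]
ft_force: [-0.4, -0.2, 0.4]
grip_width: 0.007
```

play_rows(targets=[{"claw":1,"linear":[0,0,1],"rotation":[0,0,0]},{"claw":1,"linear":[0,0,1],"rotation":[0,0,0]},{"claw":1,"linear":[0,0,1],"rotation":[0,0,0]},{"claw":1,"linear":[0,0,1],"rotation":[0,0,0]},{"claw":1,"linear":[0,0,1],"rotation":[0,0,0]},{"claw":1,"linear":[0,0,1],"rotation":[0,0,0]},{"claw":1,"linear":[0,0,1],"rotation":[0,0,0]},{"claw":1,"linear":[0,0,0],"rotation":[0,0,0]}])

```text
time: 19.5
position: [0.6701, -0.0699, 0.1183]
tool_rot: [1.032, 1.306, -1.025]
ft_force: [-0.5, -1.1, 0.4]
grip_width: 0.005
```

```bash
python3 - <<'E'
from m import *
a=get_image('top');b=get_image('scene')
f=lambda q:cv2.resize(q,(400,400),interpolation=cv2.INTER_CUBIC)
cv2.imwrite('pics/t7.png',np.hstack([f(a[140:240,130:230]),f(b[210:310,290:390])]))
E
```

```text
(no output)
```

View pics/t7.png

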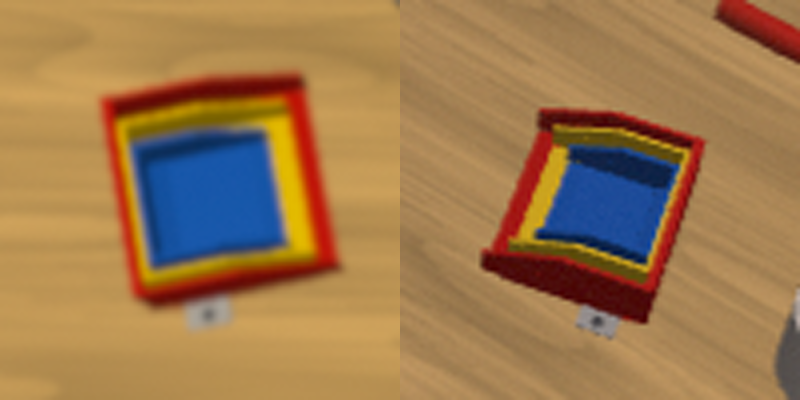

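Both views show blue centred in yellow and yellow centred in red, back walls together and the arm clear. I'll hand it in.

```bash
python3 -c "
from bench import *
s=get_state();print(s['time'],s['ft_force']);print(close_job())"
```

```text
19.6 [-1.06726381  1.15807078 -0.49537728]
the job is handed in; nothing more can be done
None
```

The yellow tray is nested in the red one and the blue tray in the yellow one. I handed the job in at 19.6 s; the interface gives no verdict.

- **What I did:** I dragged each tray by its back wall along the bench to the red tray's mouth and partway in. I then let go and pushed it home from inside with the fingers closed. To clear the tray floors, I raised each gripped back wall a few millimetres on the way in.
- **Seated:** both pushes ended against a hard stop (about 7–12 N sideways), within about 3 mm of where the given sizes put home.
- **Yellow tray:** the top view put its back wall where the fully-home position should be, to a few millimetres. The two cameras disagreed by about 7 mm on its sideways position, which is within what the walls allow.
- **Blue tray:** I checked it in the last pictures by eye only. Both views show it centred in the yellow tray with the back walls close together.
- **Bystanders:** I did not measure them again at the end. I saw no unexpected contact forces, and those still in view had not visibly moved.

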